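# Sweep the bench shear clean and shut its scrap bin

### The job

Pick up the bench brush and sweep all four offcuts off the front of the shear's bed into the yellow tilt-out bin that hangs open below it; use the brush, do not touch the offcuts with the gripper or the arm. Once all four are in, push the bin fully shut, and leave the brush standing on its bristles on its black mat. Leave the green cell pack, the jar and the wrench where they are.

Things in the scene. Friction and masses are not known exactly. Their poses are not given: they have to be found in the camera images.
- shear: Fixed blue bench lever shear. Origin: on the bench, straight below the middle of its steel bed's front edge; x from that edge to the machine's rear, y along the edge, z up. It faces the robot within 15 degrees (yaw). At the -y rear corner, beyond y = -119 mm and x = 112 mm, stand a cheek 190 mm tall and a raised lever up to 342 mm.
- bed_edge (a point): Middle of the front edge of the shear's level bed, on its top face, 135 mm above the bench; axes as the shear's. Free bed: x = 0 to 165 mm (then a backstop 26 mm high), y = -95 to +95 mm between two side rails 12 mm high; the front is open. The offcuts lie at random at x = 40 to 75 mm, y = -75 to +75 mm.
- bin (a joint): Angle (rad) of the yellow tilt-out bin below the bed's front edge: 0 = fully shut, panel upright; grows as it tips to the robot about a pivot along y, 3 mm in front of the bed's edge, 10 mm above the bench. Starts at 0.45 to 0.55 (stop 0.6). Stays where left; 1 to 3 N at its top edge moves it. Front panel 230 mm wide, 120 mm tall, 6 mm thick; pushing it level towards the shear shuts it.
- bin_pocket (a point): Middle of the bin's inner floor, turning with the bin (shut: axes parallel to the shear's). Inner space 82 mm deep (x), 206 mm wide (y); front wall 116 mm high over the floor, back wall 56 mm. Open, its mouth reaches about 50 mm out in front of the bed's edge.
- bin_top (a point): Middle of the top edge of the bin's front panel (6 mm thick), moving with the bin, 120 mm from the pivot. Shut: 130 mm above the bench and 3 mm in front of the bed's edge (the panel's outer face 6 mm in front of it); at the start about 115 mm above the bench, leaning out towards the robot. It rises as it shuts. Push high on the panel (by the black band), so that the gripper stays above the bed.
- brush: Bench brush, 200 g, standing on its bristles. Origin: centre of the bristles' underside; z up, y along its length. Black stiff bristle block (rigid) 30 x 130 mm, 36 mm high; wooden back 36 x 134 mm from 36 to 51 mm; straight wooden grip 24 mm thick (x), 90 mm long (y), from 51 to 87.5 mm. Grasp the grip across x from above.
- brush_mat: Fixed black rubber mat 160 x 220 x 3 mm; origin: centre of its underside, on the bench; x, y along its 160 and 220 mm sides. Lies on the left or on the right of the shear.
- offcut_bar: Copper bar offcut 34 x 20 x 12 mm, 70 g. Origin: centre of the underside as it lies at the start.
- offcut_slug: Round brass slug, 25 mm diameter, 14 mm high, 58 g. Origin: centre of the underside as it lies at the start.
- offcut_angle: Aluminium angle offcut 30 x 24 x 24 mm with legs 5 mm thick, 20 g. Origin: centre of the underside of its flat leg.
- offcut_block: Red insulator block offcut 26 x 22 x 18 mm, 18 g. Origin: centre of the underside as it lies at the start.
- cell_pack: Bystander: green cell pack 62 x 72 x 66 mm with black band, on the blue mat on the other side of the shear from the brush. Origin: centre of the underside.
- screw_jar: Bystander: amber jar with steel cap, 48 mm diameter, 55 mm tall, on the blue mat. Origin: centre of the underside.
- wrench: Bystander: steel wrench 130 mm long lying on the blue mat. Origin: underside, near its middle.

How it is judged (in metres and radians):
On the way, in this order (a step that is already met when the one before it is completed fails the run):
1. all four offcuts lie in the bin while it is still open (more than 0.3 rad) (x of offcut_bar in the frame of bin_pocket between -0.05 and 0.05 m and y of offcut_bar in the frame of bin_pocket between -0.107 and 0.107 m and z of offcut_bar in the frame of bin_pocket between -0.006 and 0.08 m and x of offcut_slug in the frame of bin_pocket between -0.05 and 0.05 m and y of offcut_slug in the frame of bin_pocket between -0.107 and 0.107 m and z of offcut_slug in the frame of bin_pocket between -0.006 and 0.08 m and x of offcut_angle in the frame of bin_pocket between -0.05 and 0.05 m and y of offcut_angle in the frame of bin_pocket between -0.107 and 0.107 m and z of offcut_angle in the frame of bin_pocket between -0.006 and 0.08 m and x of offcut_block in the frame of bin_pocket between -0.05 and 0.05 m and y of offcut_block in the frame of bin_pocket between -0.107 and 0.107 m and z of offcut_block in the frame of bin_pocket between -0.006 and 0.08 m and value of joint bin above 0.3 rad), for 0.2 s.
2. the bin is pushed shut (under 0.05 rad) (value of joint bin below 0.05 rad), for 0.2 s.
At the end, for the whole second after the job is handed in: All four offcuts lie at rest inside the bin, the bin is shut to within 0.05 rad, and the brush stands on its bristles (within 0.2 rad of upright) on its mat, its centre within 85 mm of the mat's centre (x of offcut_bar in the frame of bin_pocket between -0.05 and 0.05 m and y of offcut_bar in the frame of bin_pocket between -0.107 and 0.107 m and z of offcut_bar in the frame of bin_pocket between -0.006 and 0.08 m and x of offcut_slug in the frame of bin_pocket between -0.05 and 0.05 m and y of offcut_slug in the frame of bin_pocket between -0.107 and 0.107 m and z of offcut_slug in the frame of bin_pocket between -0.006 and 0.08 m and x of offcut_angle in the frame of bin_pocket between -0.05 and 0.05 m and y of offcut_angle in the frame of bin_pocket between -0.107 and 0.107 m and z of offcut_angle in the frame of bin_pocket between -0.006 and 0.08 m and x of offcut_block in the frame of bin_pocket between -0.05 and 0.05 m and y of offcut_block in the frame of bin_pocket between -0.107 and 0.107 m and z of offcut_block in the frame of bin_pocket between -0.006 and 0.08 m and value of joint bin below 0.05 rad and horizontal distance between brush and brush_mat below 0.085 m and z of brush in the frame of brush_mat between -0.01 and 0.015 m and angle between brush's own z axis and vertical below 0.2 rad and linear speed of each of offcut_bar, offcut_slug, offcut_angle, offcut_block, brush below 0.03 m/s); the robot touches nothing.
It fails at once if the gripper or arm touches an offcut (contact force between any of the fingers, the arm and offcut_bar above 0.5 N or contact force between any of the fingers, the arm and offcut_slug above 0.5 N or contact force between any of the fingers, the arm and offcut_angle above 0.5 N or contact force between any of the fingers, the arm and offcut_block above 0.5 N).
It fails at once if a bystander (cell pack, jar, wrench) is moved more than 30 mm (distance of any of cell_pack, screw_jar, wrench from where it was at the start of the episode above 0.03 m).
It also fails if it takes over 69 s, if anything falls off the work surface, if the arm or the gripper's body presses on something with over 40 N, if the wrist force passes 120 N, or if a joint passes its speed limit or range.

### The arm

A 6-joint arm with a two-finger parallel gripper is mounted at the origin on the work surface. World frame = base frame: x ahead of the robot, y to its left, z up, the work surface at z = 0. Lengths are in m, angles in degrees, forces in N, time in s.
With the tool pointing down it reaches from about 0.35 to 0.975 m from the base axis. Payload 17.4 kg.
Tool frame: the origin (TCP) lies between the finger pads; the fingertips stand 17 mm ahead of it and the grasp point (between the pads) lies 2 mm behind it; y points along the fingers, z is the direction in which the jaws open and shut, and the axes are right-handed (so a half turn about y gives the same grasp; the last joint's range is limited). The gripper opens to 85 mm and grips with 20 to 120 N. Pads are 22 mm wide; open, the fingers measure 114 mm over their backs; the gripper's body (76 mm by 85 mm) begins 54 mm behind the grasp point. The pads swing forward as they close: fully open they stand 13 mm farther back than shut.
Start: joints at [-72.468, 6.646, 82.598, -0, 90.757, -2.166], TCP at [0.228, -0.636, 0.248] pointing down, gripper open.
Joint ranges: [-162.19, 162.19], [-47.58, 125.68], [4.15, 143.07], [-65.23, 245.23], [0.69, 171.88], [-170.13, 170.13]. Speed limits (degrees/s): [108.29, 108.29, 127.2, 180, 180, 180].

### API

Orientations are given as [roll, pitch, yaw] about the fixed x, y, z axes, in that order (R = Rz(yaw) Ry(pitch) Rx(roll)).
In Python, from rig import bot gives the robot as it stands.
- The arm moves only by the tool send_rows, never from a script. Its argument "commands" is a list of rows, each a list of 7 numbers: the shift along the tool's x, y, z in cm, then the turn, a rotation vector about the tool's x, y, z in degrees, then the opening, from -1 (shut) to 1 (fully open), so that 0 is half open. A call has 1 to 20 rows; each row is the pose to reach, as a shift and turn from the pose measured when the call began, along the tool's axes at that moment; what a row does not reach only later rows make up. A row lasts 1/8 s, in which the tool goes at most 62.5 mm and 10.7 degrees, less where a joint would pass 70% of its speed; a pose out of reach is approached as far as the arm can. A call with a gripper value outside its range is refused whole. The fingers move at their own pace and stop on an object; "grip_force" is the grip in N (left out, the last holds). Time passes only in rows, so rows that repeat a pose let the fingers close. It gives the time, the measured TCP pose, the force and the opening at its end, in the units of the state.
- bot.observe(): the state, without advancing time (a new reading comes with each control period).
- bot.grab_frame(name): name is "scene" or "side" or "wrist"; returns the picture (400x640x3 uint8, red, green, blue); there is no depth.
- bot.camera_model(name): a dict with "intrinsics" (3x3 intrinsics, pixels), "R" (3x3) and "t" (3): a world point X has camera coordinates R X + t. Camera axes: x right, y down, z forward; pixel columns grow to the right and rows downward; lengths in m; the calibration is good to about 2 mm. A picture is of the moment at which its call begins: read the wrist's pose just before it. camera_model takes no time and is no camera call; for the wrist camera it gives the pose at the moment of the call.
- bot.finish_job(): hands the job in, once; it reports no verdict.
The state is a dict: "t": time; "joints": joint angles; "joint_velocities": joint speeds; "effort": joint torques, N m; "position": TCP position; "tool_rot": TCP orientation; "force": force on the tool from outside, world axes, zero at the start; "ft_torque": the same for the moment, N m; "grip_width": opening from 0.0 (shut) to 1.0 (fully open).
Only numpy, scipy, OpenCV 4.12 (cv2) and the standard library are available. Lean on these libraries where they do the work, as an engineer would, in place of code of your own. Each camera call takes 0.05 s, during which the arm holds its last target.

## Working session

There is one attempt and no reset: what is moved stays moved. The work goes in short steps, Python scripts to look and compute and a tool call to move; the robot and the scene stay as the last step left them, time stands still between calls to the robot, and variables do not carry over. Pictures are saved under pics/ and viewed, and the job is handed in when it is done.

Besides the shell and the picture viewer there is one more tool, called after ">>>" as name([rows], argument=value, ...), one row to a line, values as JSON. send_rows: Moves the arm, as the interface text tells. Its arguments: {"type":"object","properties":{"commands":{"type":"array","items":{"type":"array","items":{"type":"number"}}},"grip_force":{"type":"number"}},"required":["commands"]}

```bash
ls; mkdir -p pics; python3 - <<'E'
from rig import bot
import cv2
print(bot.observe())
for n in ["scene","side","wrist"]:
    f=bot.grab_frame(n); cv2.imwrite(f"pics/{n}0.png",f[:,:,::-1]); m=bot.camera_model(n); print(n,m)
E
```

```text
pics
{'t': 0.0, 'joints': array([-7.24670327e+01,  6.67421373e+00,  8.26363840e+01, -1.76880212e-04,
        9.07560373e+01, -2.16563260e+00]), 'joint_velocities': array([ 0.02321625,  0.00816647,  0.0778623 ,  0.01336353, -0.07542578,
        0.03890622]), 'effort': array([-7.37751379e-04, -7.31989789e+01, -6.32500291e+01, -6.76461536e-05,
        6.19005907e-03,  3.60839670e-05]), 'position': array([ 0.22746416, -0.63533613,  0.2475542 ]), 'tool_rot': array([-9.00665942e+01,  2.34129204e-03, -1.60301404e+02]), 'force': array([ 0.62685867, -0.52606726, -0.10758099]), 'ft_torque': array([ 0.03099109,  0.01219188, -0.04239012]), 'grip_width': 1.001129741968477}
scene {'intrinsics': array([[443.16506246,   0.        , 319.02364069],
       [  0.        , 443.16506246, 199.08124922],
       [  0.        ,   0.        ,   1.        ]]), 'R': array([[-0.41136372,  0.91144671, -0.00669265],
       [ 0.6940624 ,  0.30847517, -0.6504771 ],
       [-0.59081069, -0.27222779, -0.75949638]]), 't': array([ 0.21036217, -0.28581138,  1.39745985])}
side {'intrinsics': array([[416.46776133,   0.        , 319.09109078],
       [  0.        , 416.46776133, 202.12755627],
       [  0.        ,   0.        ,   1.        ]]), 'R': array([[-0.9292494 , -0.36879236, -0.02208478],
       [-0.21150478,  0.58003838, -0.78665189],
       [ 0.30292123, -0.72632477, -0.61700167]]), 't': array([0.47987071, 0.19286387, 0.98094909])}
wrist {'intrinsics': array([[277.21289963,   0.        , 319.91030414],
       [  0.        , 277.21289963, 200.00165977],
       [  0.        ,   0.        ,   1.        ]]), 'R': array([[ 0.33696759, -0.94151511, -0.00146489],
       [-0.89076232, -0.31930637,  0.32339748],
       [-0.30495136, -0.1076696 , -0.94626208]]), 't': array([-0.67489692, -0.04309637,  0.38125974])}
```

View pics/scene0.png

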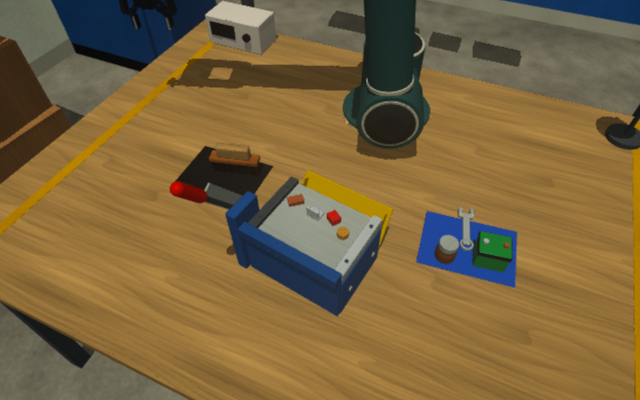

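View pics/side0.png

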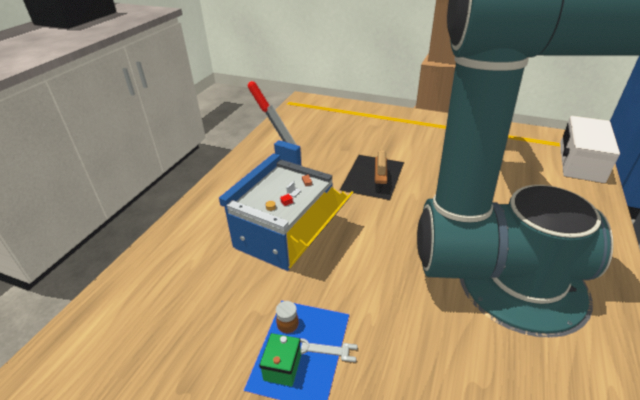

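View pics/wrist0.png

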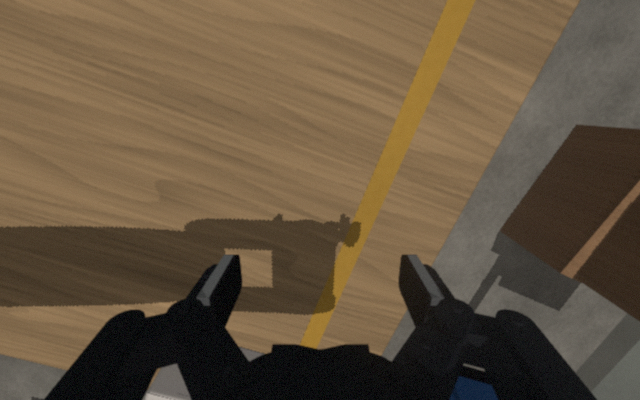

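The scene view shows the brush on its black mat at about (235,158), the shear bed around (320,220) with four offcuts, and the yellow bin at about (350,200). The bystanders are on the right of that image, far from the path. I'll zoom in for measuring.

```bash
python3 - <<'E'
import cv2
a=cv2.imread("pics/scene0.png")[130:320,160:420]; cv2.imwrite("pics/sz.png",cv2.resize(a,None,fx=3,fy=3,interpolation=cv2.INTER_CUBIC))
a=cv2.imread("pics/side0.png")[70:275,210:420]; cv2.imwrite("pics/dz.png",cv2.resize(a,None,fx=2.9,fy=2.9,interpolation=cv2.INTER_CUBIC))
E
```

```text
(no output)
```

View pics/sz.png

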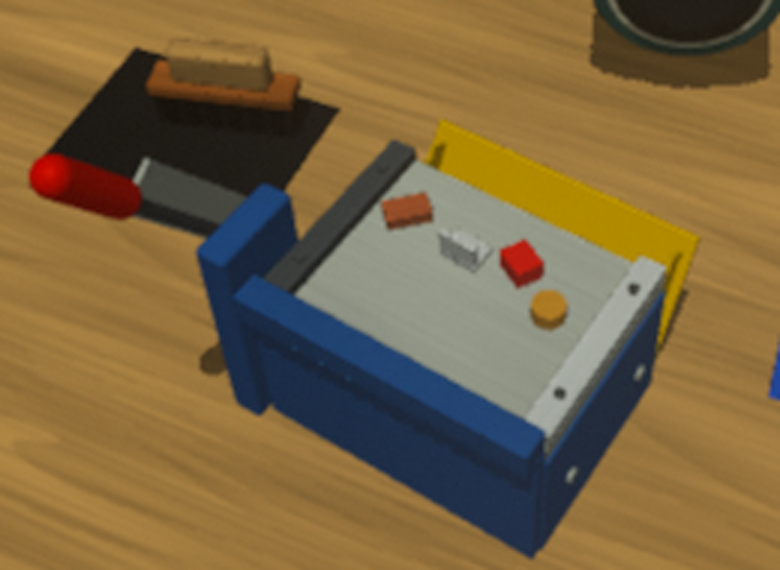

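View pics/dz.png

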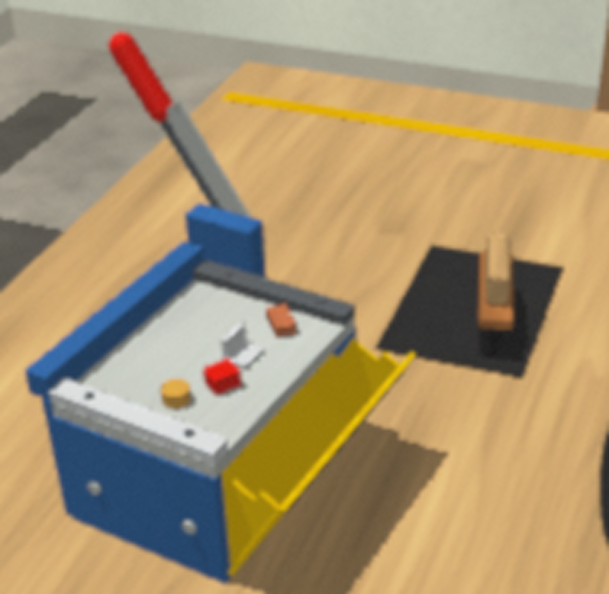

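```bash
cat > h.py <<'E'
import numpy as np
from rig import bot
def ray(n,p,z):
    m=bot.camera_model(n);K,R,t=m["intrinsics"],m["R"],m["t"]
    c=-R.T@t; d=R.T@np.linalg.solve(K,[p[0],p[1],1]); return c+d*(z-c[2])/d[2]
def tri(pa,pb,na="scene",nb="side"):
    L=[]
    for n,p in((na,pa),(nb,pb)):
        m=bot.camera_model(n);K,R,t=m["intrinsics"],m["R"],m["t"]
        d=R.T@np.linalg.solve(K,[p[0],p[1],1]);L.append((-R.T@t,d/np.linalg.norm(d)))
    A=sum(np.eye(3)-np.outer(d,d) for c,d in L);b=sum((np.eye(3)-np.outer(d,d))@c for c,d in L)
    return np.linalg.solve(A,b)
E
python3 - <<'E'
from h import *
np.set_printoptions(precision=4,suppress=True)
S=lambda u,v:(u/3+160,v/3+130)
D=lambda u,v:(u/2.9+210,v/2.9+70)
for k,s,d,z in [("bed front -y",S(416,163),D(353,325),.135),
 ("dark rail front top inner",S(415,152),D(352,305),.147),("dark rail front outer",S(392,142),None,.147),
 ("white rail front inner",S(637,260),D(219,448),.147),("white rail outer front",S(664,268),D(226,463),.147),
 ("white rail outer rear",S(553,440),D(52,393),.147),
 ("bin top -y",S(442,121),D(413,353),.115),("bin top +y",S(698,239),D(283,508),.115),
 ("mat1",S(136,48),D(562,268),.003),("mat2",S(340,108),D(523,377),.003),("mat3",S(40,163),D(432,247),.003),("mat4",S(282,195),D(378,347),.003),
 ("grip topA",S(168,42),D(501,235),.0905),("grip topB",S(268,50),D(499,255),.0905),
 ("back L",S(150,85),D(487,247),.054),("back R",S(298,100),D(500,325),.054),
 ("bar",S(406,210),D(281,318),.147),("slug",S(548,303),D(176,387),.149),("block",S(521,258),D(221,373),.153),("angle",S(463,250),D(240,348),.145)]:
    print(k,ray("scene",s,z)[:2], ray("side",d,z)[:2] if d else "", tri(s,d) if d else "")
E
```

```text
bed front -y [ 0.512  -0.0494] [ 0.5004 -0.0575] [ 0.5034 -0.0562  0.1303]
dark rail front top inner [ 0.512  -0.0497] [ 0.5062 -0.0707] [ 0.506  -0.0561  0.149 ]
dark rail front outer [ 0.5098 -0.0701]  
white rail front inner [0.5416 0.1373] [0.5355 0.1495] [0.5388 0.1385 0.14  ]
white rail outer front [0.5407 0.1568] [0.5229 0.1635] [0.5298 0.1534 0.1348]
white rail outer rear [0.6989 0.1381] [0.6958 0.1346] [0.6969 0.1361 0.146 ]
bin top -y [ 0.4466 -0.0592] [ 0.4443 -0.0614] [ 0.4448 -0.0606  0.1143]
bin top +y [0.4798 0.1655] [0.4764 0.1639] [0.4774 0.1642 0.1136]
mat1 [ 0.3799 -0.4211] [ 0.3772 -0.4209] [ 0.3778 -0.4232  0.001 ]
mat2 [ 0.3721 -0.202 ] [ 0.3693 -0.2047] [ 0.3699 -0.2039  0.002 ]
mat3 [ 0.5419 -0.4146] [ 0.5323 -0.4145] [ 0.5357 -0.4224 -0.0041]
mat4 [ 0.4871 -0.1979] [ 0.5263 -0.2029] [ 0.513  -0.1761  0.0313]
grip topA [ 0.4353 -0.3299] [ 0.431 -0.326] [ 0.4323 -0.3325  0.0868]
grip topB [ 0.4088 -0.2447] [ 0.4227 -0.2864] [ 0.4172 -0.2406  0.1103]
back L [ 0.4582 -0.3418] [ 0.452  -0.3554] [ 0.4529 -0.3477  0.0535]
back R [ 0.4214 -0.2124] [ 0.4    -0.2151] [ 0.4051 -0.2255  0.0407]
bar [ 0.566  -0.0306] [ 0.5589 -0.0299] [ 0.5616 -0.0336  0.1427]
slug [0.6028 0.0952] [0.6009 0.0942] [0.6015 0.0943 0.1482]
block [0.5773 0.0643] [0.5713 0.0687] [0.5741 0.0632 0.1484]
angle [0.5815 0.0218] [0.5759 0.0214] [0.578  0.0195 0.1419]
```

```bash
python3 - <<'E'
from h import *
S=lambda u,v:(u/3+160,v/3+130)
D=lambda u,v:(u/2.9+210,v/2.9+70)
print("lever tip",tri(S(48,175),D(122,42)),"red/steel joint",tri(S(138,195),D(168,108)))
E
```

```text
lever tip [ 0.76019302 -0.14661664  0.33126075] red/steel joint [ 0.71369344 -0.13297857  0.2762537 ]
```

>>> send_rows([
  [-4, 0, -3.4, 0, -9.5, 0, 1],
  [-8, 0, -6.8, 0, -19, 0, 1],
  [-12, 0, -10.2, 0, -28.5, 0, 1],
  [-16, 0, -13.6, 0, -38, 0, 1],
  [-20, 0, -17, 0, -47.5, 0, 1],
  [-24, 0, -20.4, 0, -57, 0, 1],
  [-28, 0, -23.8, 0, -66.5, 0, 1],
  [-31, 0, -26, 0, -76, 0, 1],
  [-31, 0, -26, 0, -86, 0, 1],
  [-31, 0, -26, 0, -86, 0, 1],
  [-31, 0, -26, 0, -86, 0, 1],
])

```text
t: 1.52
position: [0.4315, -0.2864, 0.2479]
tool_rot: [-90.0, 0.1, -74.6]
force: [0.3, -0.4, 0.0]
grip_width: 1.0
```

```bash
python3 - <<'E'
from h import *
import cv2
s=bot.observe();print(s["t"],s["joints"],s["position"],s["tool_rot"])
f=bot.grab_frame("wrist"); cv2.imwrite("pics/w1.png",f[:,:,::-1])
E
```

```text
1.525 [-3.64090065e+01 -1.31754336e+01  1.01629426e+02  2.89607640e-02
  9.15977483e+01 -5.18435965e+01] [ 0.43149469 -0.28637396  0.24786444] [-9.00092017e+01  5.85709577e-02 -7.45646202e+01]
```

View pics/w1.png

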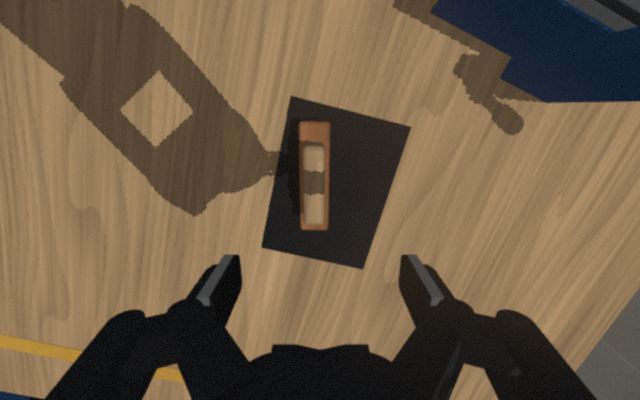

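The wrist view shows the brush upright at about (314,176), nearly lined up with the jaws. The mat's corners are at (291,96), (410,127), (363,269) and (262,247).

```bash
python3 - <<'E'
from h import *
import cv2
f=cv2.imread("pics/w1.png")
hsv=cv2.cvtColor(f,cv2.COLOR_BGR2HSV)
c=f[100:250,280:350]; cv2.imwrite("pics/w1z.png",cv2.resize(c,None,fx=4,fy=4,interpolation=cv2.INTER_CUBIC))
m=np.zeros(f.shape[:2],np.uint8)
w=(hsv[...,1]>60)&(hsv[...,2]>60)&(hsv[...,0]<25); m[110:240,290:340]=w[110:240,290:340]
cs,_=cv2.findContours(m,cv2.RETR_EXTERNAL,2); k=max(cs,key=cv2.contourArea); print(cv2.minAreaRect(k),cv2.boundingRect(k))
b=cv2.boxPoints(cv2.minAreaRect(k)); P=np.array([ray("wrist",p,.054) for p in b]); print(P, P.mean(0))
M=np.array([ray("wrist",p,.003) for p in [(291,96),(410,127),(363,269),(262,247)]]);print(M,M.mean(0))
for p in M: pass
E
```

```text
((314.0, 175.5), (109.0, 32.0), 90.0) (298, 121, 33, 110)
[[ 0.38925657 -0.22891317  0.054     ]
 [ 0.423533   -0.21943265  0.054     ]
 [ 0.46040457 -0.34696384  0.054     ]
 [ 0.42139653 -0.35777941  0.054     ]] [ 0.42364767 -0.28827227  0.054     ]
[[ 0.3703419  -0.20542391  0.003     ]
 [ 0.52788708 -0.20093117  0.003     ]
 [ 0.53595374 -0.41898082  0.003     ]
 [ 0.37811018 -0.42332083  0.003     ]] [ 0.45307322 -0.31216418  0.003     ]
```

View pics/w1z.png

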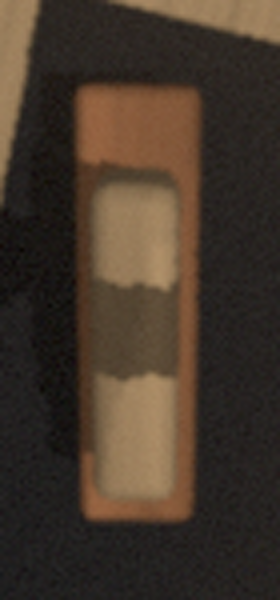

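```bash
python3 - <<'E'
from h import *
from scipy.spatial.transform import Rotation as Ro
s=bot.observe();R=Ro.from_euler("xyz",s["tool_rot"],degrees=True)
e=[ray("wrist",p,.0905) for p in [(313.8,145),(313.8,224.5)]];print(e,np.mean(e,0))
g=np.mean(e,0); print("a",R.inv().apply(g-s["position"])*100)
b=np.array([.4237,-.2883,.0905]); print("b",R.inv().apply(b-s["position"])*100)
E
```

```text
[array([ 0.41257631, -0.24486328,  0.0905    ]), array([ 0.43530694, -0.32939082,  0.0905    ])] [ 0.42394163 -0.28712705  0.0905    ]
a [-0.12086932 15.73860161 -0.73846382]
b [-1.42603945e-02  1.57385055e+01 -7.93021150e-01]
```

>>> send_rows([
  [-0.1, 5, -0.75, 0, 0, 0, 1],
  [-0.1, 10, -0.75, 0, 0, 0, 1],
  [-0.1, 14, -0.75, 0, 0, 0, 1],
  [-0.1, 16.5, -0.75, 0, 0, 0, 1],
  [-0.1, 17.2, -0.75, 0, 0, 0, 1],
  [-0.1, 17.2, -0.75, 0, 0, 0, 1],
  [-0.1, 17.2, -0.75, 0, 0, 0, -1],
  [-0.1, 17.2, -0.75, 0, 0, 0, -1],
  [-0.1, 17.2, -0.75, 0, 0, 0, -1],
  [-0.1, 17.2, -0.75, 0, 0, 0, -1],
  [-0.1, 17.2, -0.75, 0, 0, 0, -1],
  [-0.1, 17.2, -0.75, 0, 0, 0, -1],
], grip_force=70)

```text
t: 3.08
position: [0.4242, -0.2875, 0.0764]
tool_rot: [-90.0, 0.0, -74.5]
force: [0.3, 0.3, 5.8]
grip_width: 0.271
```

>>> send_rows([
  [0, -3, 0, 0, 0, 0, -1],
  [0, -8, 0, 0, 0, 0, -1],
  [0, -14, 0, 0, 0, 0, -1],
  [0, -18.5, 0, 0, 0, 0, -1],
  [0, -18.5, 0, 0, 0, 0, -1],
  [0, -18.5, 0, 0, 0, 0, -1],
])

```text
t: 3.82
position: [0.4239, -0.2874, 0.2601]
tool_rot: [-90.0, 0.1, -74.5]
force: [0.6, 0.7, -1.9]
grip_width: 0.265
```

```bash
python3 - <<'E'
from h import *
import cv2
s=bot.observe();print(s["t"],s["position"],s["tool_rot"],s["force"],s["grip_width"])
f=bot.grab_frame("side"); cv2.imwrite("pics/d2.png",cv2.resize(f[70:275,210:480,::-1],None,fx=2.9,fy=2.9,interpolation=cv2.INTER_CUBIC))
E
```

```text
3.825 [ 0.4238688  -0.28739081  0.26014991] [-9.00272138e+01  8.56247537e-02 -7.45371585e+01] [ 0.57434382  0.66967461 -1.87316625] 0.26464675141335664
```

View pics/d2.png

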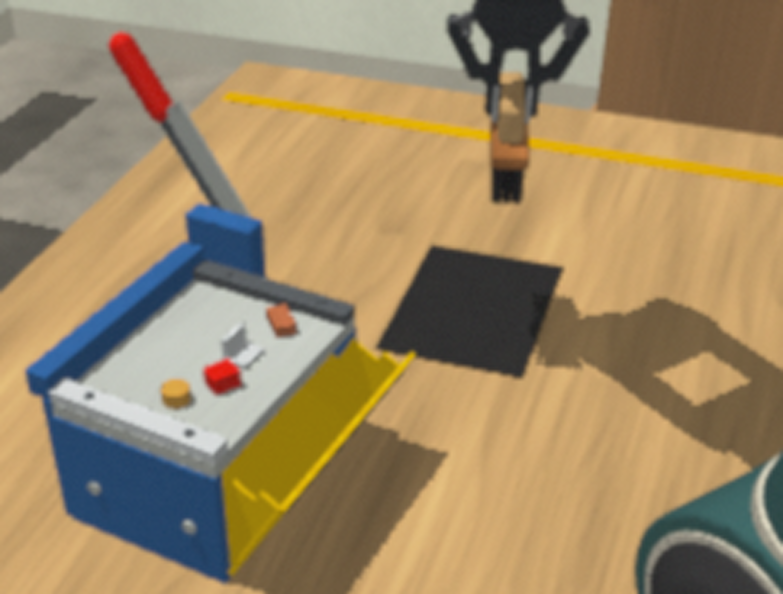

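The brush hangs level and square in the gripper. Next I move to in front of the bed.

>>> send_rows([
  [-4, 0, 2.2, 0, 3, 0, -1],
  [-8, 0, 4.4, 0, 6, 0, -1],
  [-12, 0, 6.6, 0, 9, 0, -1],
  [-16, 0, 8.8, 0, 12, 0, -1],
  [-20, 0, 11, 0, 15, 0, -1],
  [-24, 0, 13.2, 0, 18, 0, -1],
  [-28, 0, 15.4, 0, 21, 0, -1],
  [-31, 0, 17, 0, 23, 0, -1],
  [-32.1, 0, 17.6, 0, 23.7, 0, -1],
  [-32.1, 0, 17.6, 0, 23.7, 0, -1],
  [-32.1, 0, 17.6, 0, 23.7, 0, -1],
])

```text
t: 5.25
position: [0.5076, 0.0681, 0.2598]
tool_rot: [-90.1, 0.1, -98.3]
force: [0.0, 0.6, -1.8]
grip_width: 0.271
```

```bash
python3 - <<'E'
from h import *
import cv2
s=bot.observe();print(s["t"],s["position"],s["tool_rot"],s["joints"])
f=bot.grab_frame("wrist"); cv2.imwrite("pics/w3.png",f[:,:,::-1])
f=bot.grab_frame("side"); cv2.imwrite("pics/d3.png",cv2.resize(f[70:275,210:480,::-1],None,fx=2.9,fy=2.9,interpolation=cv2.INTER_CUBIC))
f=bot.grab_frame("scene"); cv2.imwrite("pics/s3.png",cv2.resize(f[130:320,160:420,::-1],None,fx=3,fy=3,interpolation=cv2.INTER_CUBIC))
E
```

```text
5.25 [0.5076495  0.06809606 0.2597901 ] [-9.01369676e+01  7.13846316e-02 -9.82563919e+01] [ 4.73286849e+00 -1.40282829e+01  1.01237433e+02  1.00473264e-01
  9.29082635e+01  1.29941700e+01]
```

View pics/w3.png

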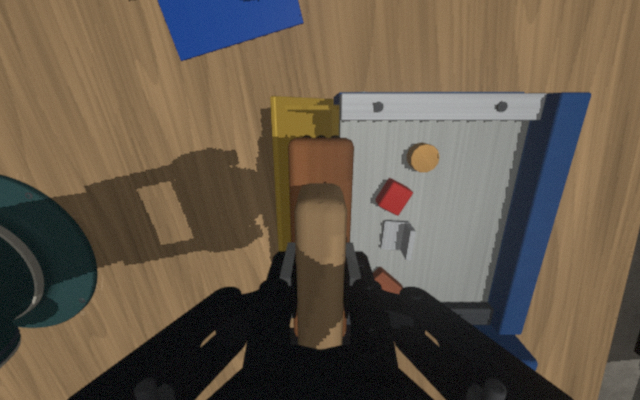

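View pics/s3.png

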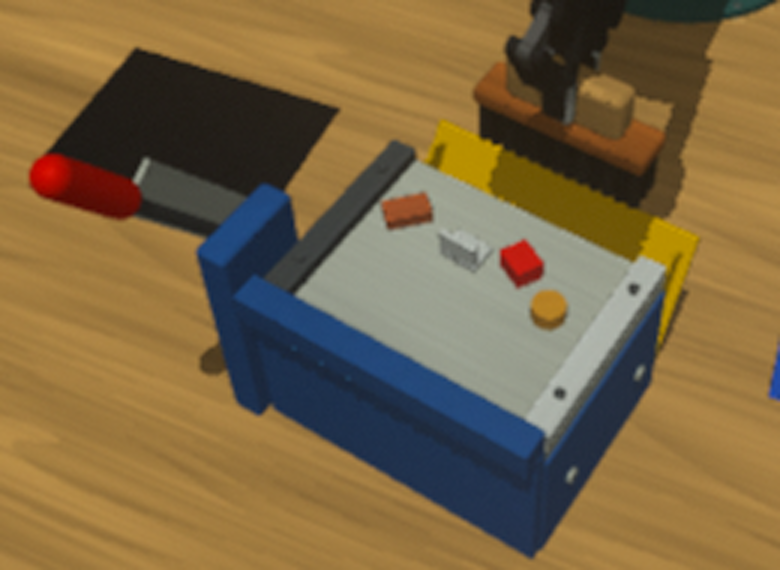

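The wrist view is clear. The bed's front edge runs vertically at column 341, the white rail's inner corner is at (341,122), and the offcuts are at slug (424,158), block (395,197), angle (394,236) and bar (~387,280).

```bash
python3 - <<'E'
from h import *
np.set_printoptions(precision=4,suppress=True)
import cv2
f=cv2.imread("pics/w3.png")
cv2.imwrite("pics/w3z.png",cv2.resize(f[85:310,325:475],None,fx=2.6,fy=2.6,interpolation=cv2.INTER_CUBIC))
y=np.radians(-8.2);ex=np.array([np.cos(y),np.sin(y)]);ey=np.array([-np.sin(y),np.cos(y)]);E=np.array([.524,.043])
for k,p,z in [("edge/whiterail inner top",(341,122),.147),("same at bed z",(341,123),.135),("edge lower",(353,240),.135),("rail outer",(338,95),.147),("rail outer rear",(545,95),.147),("rail inner rear",(540,119),.147),("rear -y bed",(482,303),.135),
 ("slug",(424,157),.149),("block",(397,195),.153),("angle",(394,236),.14),("bar",(386,278),.147),("bin+y top",(273,97),.115)]:
    q=ray("wrist",p,z)[:2]; d=q-E; print(k,q,"shear",d@ex,d@ey)
E
```

```text
edge/whiterail inner top [0.5343 0.1346] shear -0.0028326699445062036 0.09216536715282707
same at bed z [0.535 0.133] shear -0.0019727148725104276 0.09069273630166352
edge lower [0.5333 0.0185] shear 0.012672106277910518 -0.022905206037847976
rail outer [0.5345 0.1559] shear -0.0057319547749602375 0.11319028449587684
rail outer rear [0.6995 0.1318] shear 0.1610539168627659 0.11288542239389003
rail inner rear [0.6975 0.1133] shear 0.16172374596484232 0.09430286943894754
rear -y bed [ 0.6646 -0.0776] shear 0.15634327199189427 -0.09932545794913913
slug [0.6012 0.0958] shear 0.06885651748754519 0.0632219860781425
block [0.5754 0.0662] shear 0.047558293135869796 0.030309511223659213
angle [0.5732 0.0197] shear 0.052049262255380604 -0.016017454830706407
bar [ 0.561  -0.0222] shear 0.04588724301514861 -0.059275148042869784
bin+y top [0.4772 0.1636] shear -0.06352147604614271 0.11271347091528398
```

View pics/w3z.png

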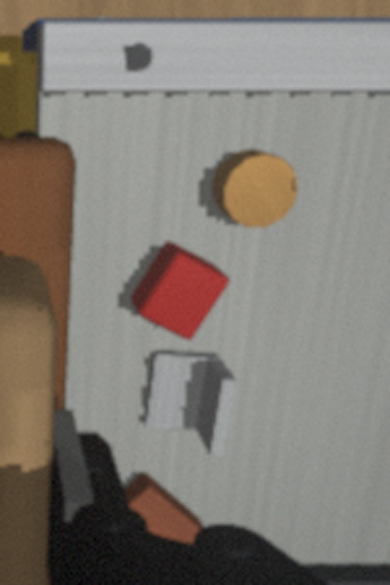

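>>> send_rows([
  [0, 0, 4, 0, 0, 0, -1],
  [0, 0, 8, 0, 0, 0, -1],
  [0, 0, 12, 0, 0, 0, -1],
  [0, 0, 13.5, 0, 0, 0, -1],
  [0, 0, 13.5, 0, 0, 0, -1],
  [0, 2, 13.5, 0, 0, 0, -1],
  [0, 3.5, 13.5, 0, 0, 0, -1],
  [0, 4.5, 13.5, 0, 0, 0, -1],
  [0, 4.9, 13.5, 0, 0, 0, -1],
  [0, 4.9, 13.5, 0, 0, 0, -1],
  [0, 4.9, 13.5, 0, 0, 0, -1],
])

```text
t: 6.78
position: [0.6414, 0.0488, 0.2116]
tool_rot: [-90.1, 0.1, -98.3]
force: [-0.7, -0.1, -1.2]
grip_width: 0.272
```

```bash
python3 - <<'E'
from h import *
import cv2
s=bot.observe();print(s["t"],s["position"],s["tool_rot"],s["force"],s["ft_torque"])
f=bot.grab_frame("wrist"); cv2.imwrite("pics/w4.png",f[:,:,::-1])
f=bot.grab_frame("side"); cv2.imwrite("pics/d4.png",cv2.resize(f[70:275,210:480,::-1],None,fx=2.9,fy=2.9,interpolation=cv2.INTER_CUBIC))
E
```

```text
6.775 [0.64142523 0.04879957 0.21156311] [-90.05314762   0.0983897  -98.2929783 ] [-0.67009868 -0.12865655 -1.15220617] [-0.0239816  -0.01826621  0.02876414]
```

View pics/d4.png

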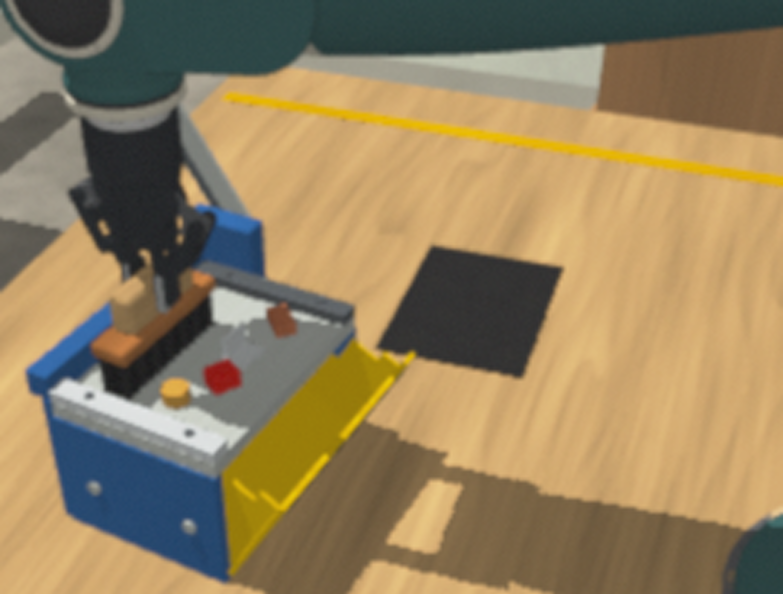

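View pics/w4.png

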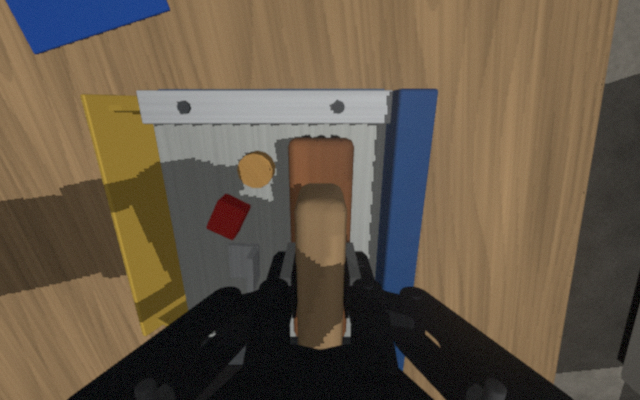

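>>> send_rows([
  [0, 0.1, -0.8, 0, 0, 0, -1],
  [0, 0.1, -1.8, 0, 0, 0, -1],
  [0, 0.1, -2.8, 0, 0, 0, -1],
  [0, 0.1, -3.8, 0, 0, 0, -1],
  [0, 0.1, -4.8, 0, 0, 0, -1],
  [0, 0.1, -5.8, 0, 0, 0, -1],
  [0, 0.1, -6.8, 0, 0, 0, -1],
  [0, 0.1, -7.8, 0, 0, 0, -1],
  [0, 0.1, -8.8, 0, 0, 0, -1],
  [0, 0.1, -9.8, 0, 0, 0, -1],
])

```text
t: 8.12
position: [0.5438, 0.063, 0.2106]
tool_rot: [-90.1, 0.1, -98.3]
force: [0.5, -0.6, -0.8]
grip_width: 0.268
```

```bash
cat > look.py <<'E'
import sys
from h import *
import cv2
k=sys.argv[1]
s=bot.observe();print(s["t"],s["position"],s["tool_rot"],s["force"])
f=bot.grab_frame("side"); a=cv2.resize(f[120:275,210:370,::-1],None,fx=2.5,fy=2.5,interpolation=cv2.INTER_CUBIC)
f=bot.grab_frame("wrist")[:,:,::-1]; b=cv2.resize(f,None,fx=.62,fy=.62,interpolation=cv2.INTER_AREA)
h=max(a.shape[0],b.shape[0]); o=np.zeros((h,a.shape[1]+b.shape[1],3),np.uint8); o[:a.shape[0],:a.shape[1]]=a;o[:b.shape[0],a.shape[1]:]=b
cv2.imwrite(f"pics/{k}.png",o)
E
python3 look.py l5
```

```text
8.125 [0.54379442 0.06299913 0.21063273] [-9.00526200e+01  9.79990811e-02 -9.82946863e+01] [ 0.45161577 -0.57013878 -0.82193266]
```

View pics/l5.png

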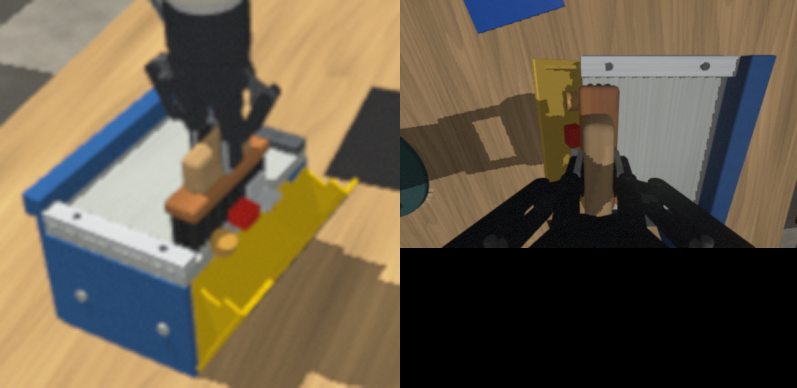

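Three offcuts stand at the edge in front of the brush. I'll continue the stroke.

>>> send_rows([
  [0, 0, -1, 0, 0, 0, -1],
  [0, 0, -2, 0, 0, 0, -1],
  [0, 0, -3, 0, 0, 0, -1],
  [0, 0, -3.2, 0, 0, 0, -1],
  [0, 0, -3.2, 0, 0, 0, -1],
])

```text
t: 8.85
position: [0.5119, 0.0677, 0.2109]
tool_rot: [-90.0, 0.1, -98.3]
force: [0.0, 0.0, -2.5]
grip_width: 0.269
```

```bash
python3 look.py l6
```

```text
8.85 [0.51190682 0.06771243 0.21087119] [-90.0400303    0.1025127  -98.27485422] [ 0.01331869  0.04229315 -2.45781251]
```

View pics/l6.png

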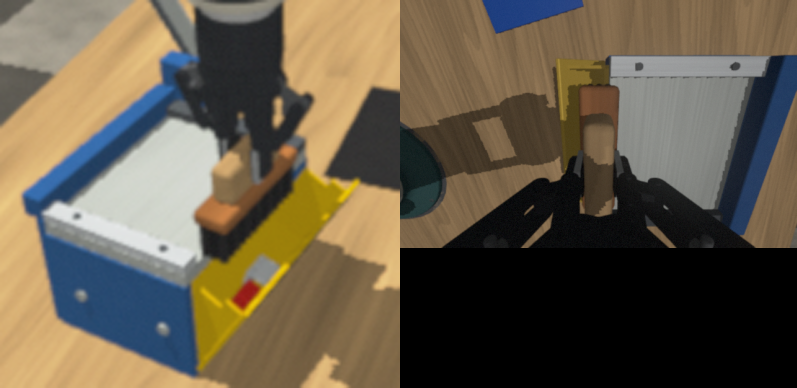

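>>> send_rows([
  [0, -2.5, 0, 0, 0, 0, -1],
  [0, -5, 0, 0, 0, 0, -1],
  [0, -5, 4, 0, 0, 0, -1],
  [0, -5, 8, 0, 0, 0, -1],
  [0, -5, 12, 0, 0, 0, -1],
  [0, -5, 13, 0, 0, 0, -1],
  [0, -5, 13, 0, 0, 0, -1],
])

```text
t: 9.82
position: [0.6409, 0.0488, 0.26]
tool_rot: [-90.1, 0.1, -98.3]
force: [-1.2, 0.8, -1.5]
grip_width: 0.268
```

```bash
python3 look.py l7
```

```text
9.825 [0.64091423 0.04877817 0.26001542] [-9.01199994e+01  9.15210351e-02 -9.82941169e+01] [-1.18992792  0.75121367 -1.52427973]
```

View pics/l7.png

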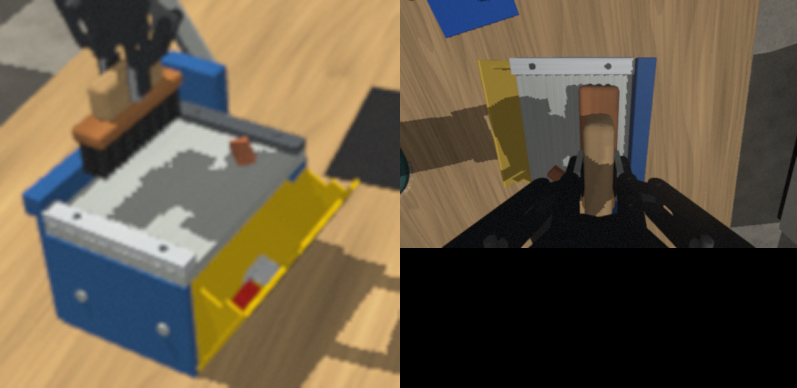

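Block and angle are visible in the bin. Only the bar remains on the bed, near the dark rail, so I'll shift across for the second stroke.

>>> send_rows([
  [2, 0, 0, 0, 0, 0, -1],
  [4, 0, 0, 0, 0, 0, -1],
  [4.6, 0, 0, 0, 0, 0, -1],
  [4.6, 0, 0, 0, 0, 0, -1],
  [4.6, 2, 0, 0, 0, 0, -1],
  [4.6, 4, 0, 0, 0, 0, -1],
  [4.6, 4.8, 0, 0, 0, 0, -1],
  [4.6, 4.95, 0, 0, 0, 0, -1],
  [4.6, 4.95, 0, 0, 0, 0, -1],
])

```text
t: 11.05
position: [0.6337, 0.0036, 0.2115]
tool_rot: [-90.0, 0.1, -98.3]
force: [0.1, -0.0, -1.9]
grip_width: 0.269
```

```bash
python3 look.py l8
```

```text
11.05 [0.63369096 0.00363725 0.21154245] [-90.03386587   0.10497711 -98.26989519] [ 0.1219471  -0.02462462 -1.88216348]
```

View pics/l8.png

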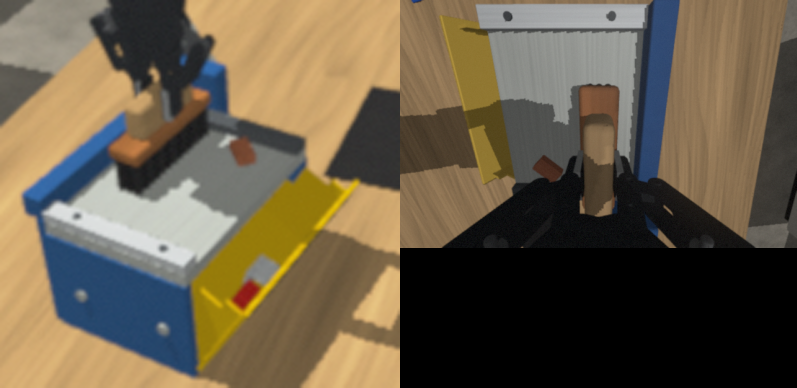

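>>> send_rows([
  [0, 0.1, -1, 0, 0, 0, -1],
  [0, 0.1, -2, 0, 0, 0, -1],
  [0, 0.1, -3, 0, 0, 0, -1],
  [0, 0.1, -4, 0, 0, 0, -1],
  [0, 0.1, -5, 0, 0, 0, -1],
  [0, 0.1, -6, 0, 0, 0, -1],
  [0, 0.1, -7, 0, 0, 0, -1],
  [0, 0.1, -8, 0, 0, 0, -1],
  [0, 0.1, -9, 0, 0, 0, -1],
  [0, 0.1, -10, 0, 0, 0, -1],
  [0, 0.1, -11, 0, 0, 0, -1],
  [0, 0.1, -12, 0, 0, 0, -1],
  [0, 0.1, -13, 0, 0, 0, -1],
  [0, 0.1, -13, 0, 0, 0, -1],
  [0, 0.1, -13, 0, 0, 0, -1],
])

```text
t: 13.02
position: [0.5052, 0.0223, 0.211]
tool_rot: [-90.0, 0.1, -98.3]
force: [-0.4, 0.2, -1.5]
grip_width: 0.27
```

```bash
python3 look.py l9
```

```text
13.025 [0.5052349  0.0222708  0.21095031] [-89.99162617   0.11017274 -98.27491881] [-0.35706255  0.20331842 -1.54471411]
```

View pics/l9.png

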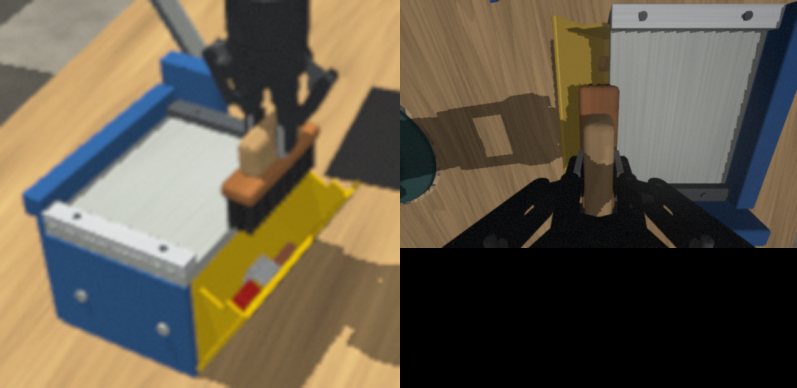

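The bar has dropped into the bin and the bed is bare. I'll lift, back off in front of the bin, and check its contents.

>>> send_rows([
  [0, -2.5, 0, 0, 0, 0, -1],
  [0, -5, 0, 0, 0, 0, -1],
  [-0.6, -5, -3, 0, 0, 0, -1],
  [-1.2, -5, -7, 0, 0, 0, -1],
  [-1.9, -5, -11, 0, 0, 0, -1],
  [-1.9, -5, -11, 0, 0, 0, -1],
  [-1.9, -5, -11, 0, 0, 0, -1],
])

```text
t: 14.0
position: [0.3996, 0.0567, 0.261]
tool_rot: [-90.0, 0.1, -98.3]
force: [0.6, -0.3, -1.1]
grip_width: 0.271
```

```bash
python3 - <<'E'
from h import *
import cv2
s=bot.observe();print(s["t"],s["position"],s["tool_rot"],s["force"])
f=bot.grab_frame("side")[150:270,270:360,::-1]; a=cv2.resize(f,None,fx=4.2,fy=4.2,interpolation=cv2.INTER_CUBIC)
f=bot.grab_frame("wrist")[:,:,::-1]; cv2.imwrite("pics/w10.png",f); cv2.imwrite("pics/d10.png",a)
E
```

```text
14.0 [0.39961664 0.05673392 0.26104697] [-89.97878618   0.10862059 -98.26606656] [ 0.55203156 -0.3003412  -1.14742841]
```

View pics/w10.png

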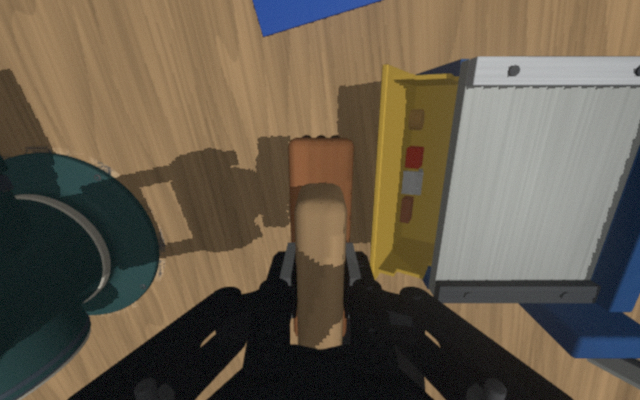

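View pics/d10.png

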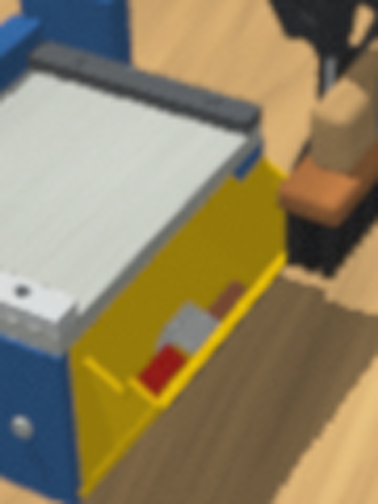

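All four are in the bin: slug (416,119), block (414,157), angle (412,183) and bar (406,209). Next I lower the brush in front of the panel and push its top level with the bristle face.

>>> send_rows([
  [0, 4, 0, 0, 0, 0, -1],
  [0, 8, 0, 0, 0, 0, -1],
  [0, 9.2, 0, 0, 0, 0, -1],
  [0, 9.2, 0, 0, 0, 0, -1],
  [0, 9.2, 1.5, 0, 0, 0, -1],
  [0, 9.2, 3, 0, 0, 0, -1],
  [0, 9.2, 3.7, 0, 0, 0, -1],
  [0, 9.2, 4.4, 0, 0, 0, -1],
  [0, 9.2, 5.1, 0, 0, 0, -1],
  [0, 9.2, 5.8, 0, 0, 0, -1],
  [0, 9.2, 6.5, 0, 0, 0, -1],
  [0, 9.2, 7.2, 0, 0, 0, -1],
  [0, 9.2, 7.9, 0, 0, 0, -1],
  [0, 9.2, 8.6, 0, 0, 0, -1],
  [0, 9.2, 9.1, 0, 0, 0, -1],
])

```text
t: 15.98
position: [0.4902, 0.0435, 0.1686]
tool_rot: [-90.0, 0.1, -98.3]
force: [-0.6, -0.3, -2.3]
grip_width: 0.273
```

```bash
python3 look.py l11
```

```text
15.975 [0.49023744 0.04354015 0.16859595] [-9.00467006e+01  9.44338100e-02 -9.82993713e+01] [-0.64895686 -0.27931181 -2.31703641]
```

View pics/l11.png

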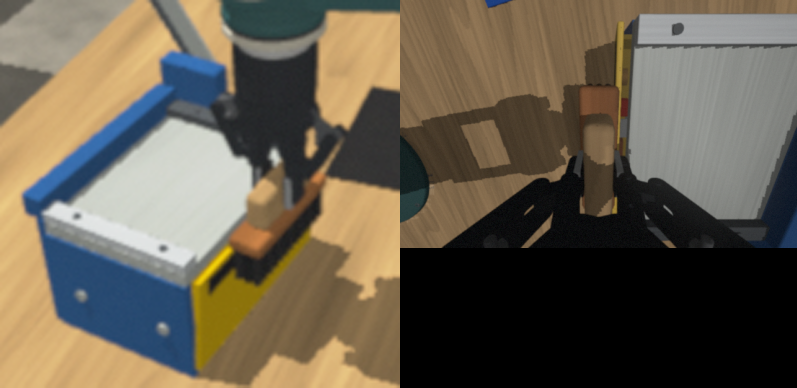

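Nearly shut. I'll take small steps while watching the force.

>>> send_rows([
  [0, 0, 0.4, 0, 0, 0, -1],
  [0, 0, 0.8, 0, 0, 0, -1],
  [0, 0, 1, 0, 0, 0, -1],
  [0, 0, 1, 0, 0, 0, -1],
])

```text
t: 16.58
position: [0.4997, 0.0421, 0.1684]
tool_rot: [-90.1, 0.1, -98.3]
force: [-6.1, 0.9, 0.1]
grip_width: 0.269
```

>>> send_rows([
  [0, 0, 0.2, 0, 0, 0, -1],
  [0, 0, 0.2, 0, 0, 0, -1],
  [0, 0, 0.2, 0, 0, 0, -1],
])

```text
t: 16.95
position: [0.5002, 0.042, 0.1684]
tool_rot: [-90.4, 0.1, -98.3]
force: [-19.2, 0.5, 7.1]
grip_width: 0.269
```

```bash
python3 look.py l12
```

```text
16.95 [0.5001772  0.04198708 0.16844085] [-9.03963433e+01  5.88031228e-02 -9.82533849e+01] [-19.21709311   0.47764114   7.14531936]
```

View pics/l12.png

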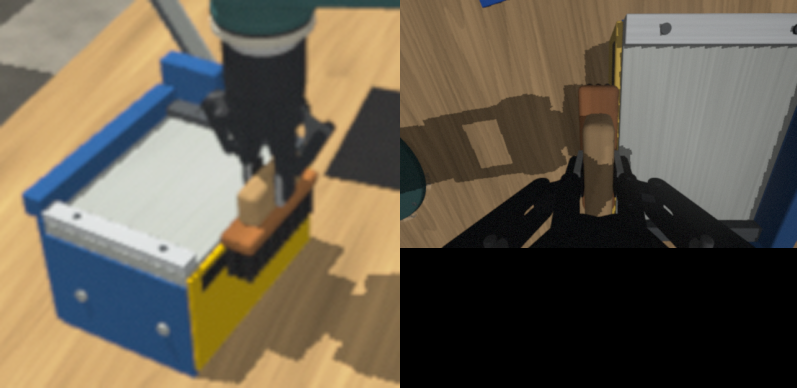

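The force rose to 19 N, so this is a hard stop. I'll back off and check that the bin is shut.

>>> send_rows([
  [0, 0, -2, 0, 0, 0, -1],
  [0, 0, -6, 0, 0, 0, -1],
  [0, 0, -10, 0, 0, 0, -1],
  [0, -5, -10, 0, 0, 0, -1],
  [0, -9.2, -10, 0, 0, 0, -1],
  [0, -9.2, -10, 0, 0, 0, -1],
])

```text
t: 17.8
position: [0.4026, 0.0562, 0.2644]
tool_rot: [-90.1, 0.1, -98.2]
force: [0.2, 1.0, -2.1]
grip_width: 0.274
```

```bash
python3 - <<'E'
from h import *
import cv2
s=bot.observe();print(s["t"],s["position"],s["tool_rot"],s["force"])
f=bot.grab_frame("side")[150:270,270:360,::-1]; a=cv2.resize(f,None,fx=4.2,fy=4.2,interpolation=cv2.INTER_CUBIC)
f=bot.grab_frame("wrist")[:,:,::-1]; cv2.imwrite("pics/w13.png",f); cv2.imwrite("pics/d13.png",a)
E
```

```text
17.8 [0.40259699 0.05623144 0.26436273] [-90.10743047   0.12063279 -98.2485112 ] [ 0.1509293   1.02085911 -2.079388  ]
```

View pics/w13.png

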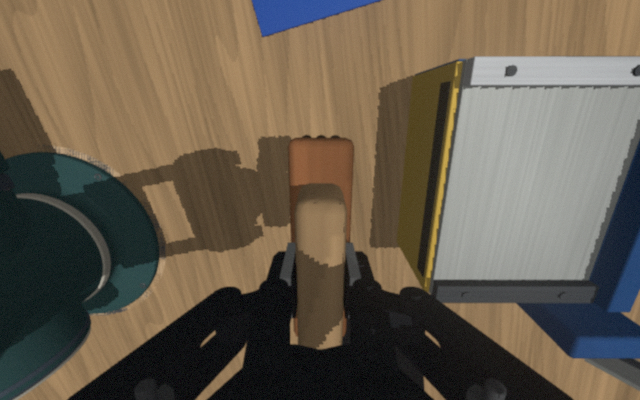

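View pics/d13.png

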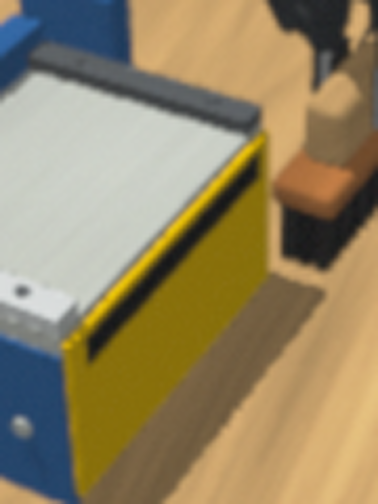

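```bash
python3 - <<'E'
from h import *
import cv2
f=cv2.imread("pics/w13.png"); cv2.imwrite("pics/w13z.png",cv2.resize(f[50:300,390:500],None,fx=2.4*2,fy=2.4,interpolation=cv2.INTER_CUBIC))
y=np.radians(-8.2);ex=np.array([np.cos(y),np.sin(y)]);E=np.array([.521,.0435])
for p,z in [((457,62),.13),((433,285),.13),((464,90),.135),((440,280),.135)]: print(p,(ray("wrist",p,z)[:2]-E)@ex)
E
```

```text
(457, 62) -0.006924678833359364
(433, 285) 0.0015292203504775005
(464, 90) 0.0001090424537883602
(440, 280) 0.005751399808427196
```

View pics/w13z.png

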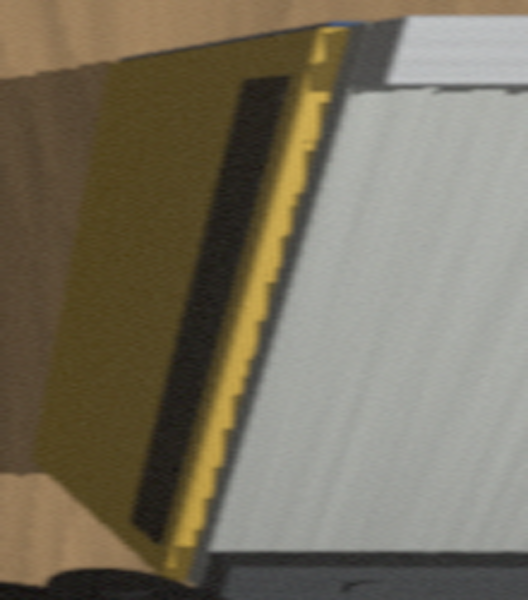

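The panel's outer face reads about 4 to 7 mm in front of the bed edge at both ends, so the bin is shut. I'll return the brush to its mat.

>>> send_rows([
  [4, 0, 1, 0, -3, 0, -1],
  [8, 0, 2, 0, -6, 0, -1],
  [12, 0, 3.2, 0, -9, 0, -1],
  [16, 0, 4.2, 0, -12, 0, -1],
  [20, 0, 5.3, 0, -15, 0, -1],
  [24, 0, 6.4, 0, -18, 0, -1],
  [28, 0, 7.5, 0, -21, 0, -1],
  [32, 0, 8.6, 0, -23.7, 0, -1],
  [35.1, 0, 9.4, 0, -23.7, 0, -1],
  [35.1, 0, 9.4, 0, -23.7, 0, -1],
  [35.1, 5, 9.4, 0, -23.7, 0, -1],
  [35.1, 10, 9.4, 0, -23.7, 0, -1],
  [35.1, 15, 9.4, 0, -23.7, 0, -1],
  [35.1, 17.5, 9.4, 0, -23.7, 0, -1],
  [35.1, 17.5, 9.4, 0, -23.7, 0, -1],
])

```text
t: 19.77
position: [0.4421, -0.3028, 0.082]
tool_rot: [-90.5, 0.4, -74.5]
force: [0.5, 0.4, -1.2]
grip_width: 0.268
```

```bash
python3 - <<'E'
from h import *
import cv2
s=bot.observe();print(s["t"],s["position"],s["tool_rot"],s["force"])
f=bot.grab_frame("side")[70:275,210:480,::-1]; cv2.imwrite("pics/d14.png",cv2.resize(f,None,fx=2.9,fy=2.9,interpolation=cv2.INTER_CUBIC))
E
```

```text
19.775 [ 0.44214163 -0.30282441  0.08199092] [-90.49837282   0.43289529 -74.53096961] [ 0.46059539  0.4085103  -1.16865932]
```

View pics/d14.png

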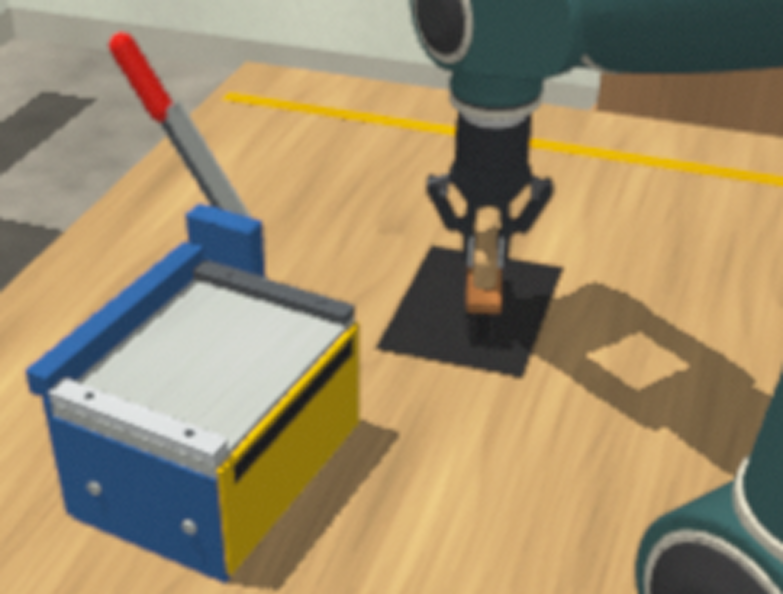

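>>> send_rows([
  [0, 0.2, 0, 0, 0, 0, -1],
  [0, 0.3, 0, 0, 0, 0, -1],
  [0, 0.4, 0, 0, 0, 0, -1],
])

```text
t: 20.2
position: [0.4431, -0.3036, 0.0806]
tool_rot: [-90.4, 0.3, -74.5]
force: [0.4, 0.7, -2.2]
grip_width: 0.267
```

>>> send_rows([
  [0, 0.2, 0, 0.3, 0, 0.3, -1],
  [0, 0.4, 0, 0.3, 0, 0.3, -1],
  [0, 0.4, 0, 0.3, 0, 0.3, -1],
  [0, 0.4, 0, 0.3, 0, 0.3, -1],
])

```text
t: 20.7
position: [0.4432, -0.3037, 0.0768]
tool_rot: [-90.1, 0.5, -74.5]
force: [-1.5, 2.5, 3.9]
grip_width: 0.269
```

It is standing on the mat, with a reaction of about 6 N. I'll release it and withdraw.

>>> send_rows([
  [0, 0, 0, 0, 0, 0, 0.5],
  [0, 0, 0, 0, 0, 0, 0.5],
  [0, 0, 0, 0, 0, 0, 0.7],
  [0, 0, 0, 0, 0, 0, 0.7],
  [0, -2, 0, 0, 0, 0, 0.7],
  [0, -6, 0, 0, 0, 0, 0.7],
  [0, -11, 0, 0, 0, 0, 0.7],
  [0, -16, 0, 0, 0, 0, 0.7],
  [0, -20, 0, 0, 0, 0, 0.7],
  [0, -20, 0, 0, 0, 0, 0.7],
])

```text
t: 21.95
position: [0.4444, -0.3059, 0.2818]
tool_rot: [-89.8, 0.3, -74.5]
force: [0.3, 0.6, -0.6]
grip_width: 0.854
```

```bash
python3 - <<'E'
from h import *
import cv2
s=bot.observe();print(s["t"],s["position"],s["tool_rot"],s["force"],s["grip_width"])
f=bot.grab_frame("wrist")[:,:,::-1]; cv2.imwrite("pics/w15.png",f)
f=bot.grab_frame("side")[:,:,::-1]; cv2.imwrite("pics/d15.png",f)
E
```

```text
21.95 [ 0.44435234 -0.30589213  0.28175913] [-89.844304     0.26520035 -74.5355023 ] [ 0.2615162   0.57708577 -0.55017678] 0.853814370288229
```

View pics/w15.png

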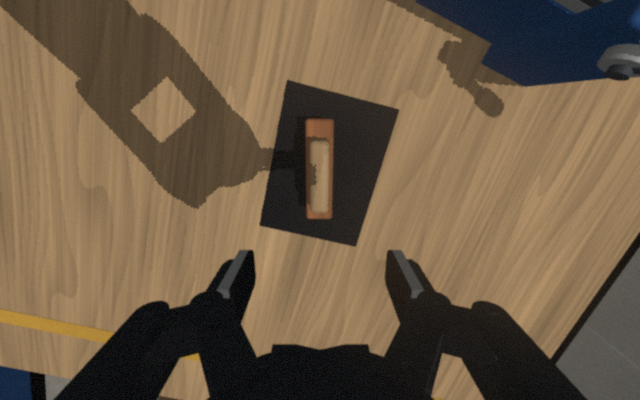

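View pics/d15.png

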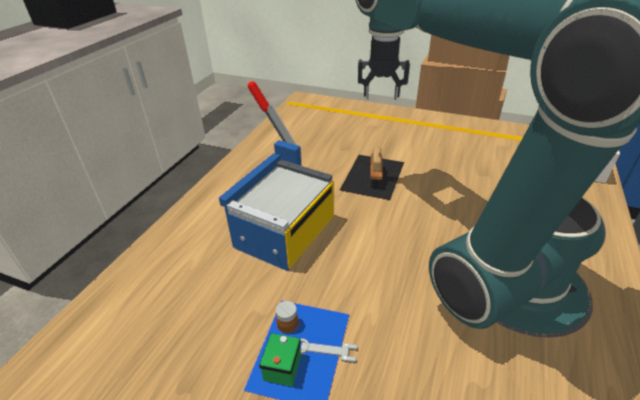

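The wrist view shows the brush upright at (319,169), close to the mat's centre. In the side view the bin is shut, the bed is empty, and the bystanders have not moved. I'm handing in.

```bash
python3 - <<'E'
from rig import bot
print(bot.finish_job(), bot.observe()["t"])
E
```

```text
the job is handed in; nothing more can be done
the job is handed in; nothing more can be done
```

I swept the four offcuts into the open bin with two brush strokes: slug, block and angle first, then the bar. I then pushed the bin shut with the brush's bristle face and stood the brush back on its mat. I handed in at about 22 s; no verdict was given.

- **Offcuts:** The wrist view showed all four in the bin before I closed it. I could not see inside once it was shut, so their final resting positions are not confirmed.
- **Bin:** It reached a hard stop at about 19 N. In the wrist view afterwards the panel face measured 7 mm (+y end) and 4 mm (-y end) in front of the bed edge; fully shut is 6 mm. The 3 mm disagreement is about the reading error.
- **Brush:** It stands upright roughly 15 mm from the mat's centre, going by the release position, with the gripper clear above it.
- **Bystanders:** The green cell pack, jar and wrench look unmoved in the side view; I judged this by eye and did not measure it.

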